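# Turn the two-card printing tray and print the second card

### The job

On the hand press, the card under the stamp has just been printed and is still wet. Slide the tray out of the press, turn it end for end flat on the table (do not pick it up and do not touch the wet print), and slide it back fully home so that the blank card lies under the stamp; then bring the lever down until it goes firm to print it, and let the lever back up. Leave everything else on the table where it stands.

Things in the scene. Friction and masses are not known exactly. Their poses are not given: they have to be found in the camera images.
- press: Green C-frame hand press, 210 mm high, fixed; place and heading differ each time. Origin on the table below the throat; -x points out of the open front (where the tray comes out), +x to the column, z up. Ram axis at x = 5 mm, y = 0. The head (y +-40 mm, z 105 to 205 mm) overhangs to x = -43 mm.
- stop (a point): Middle of the face of the back stop, at table height; press frame x = 55 mm. The tray slides on the table between two guide rails 14 mm high (inner faces at press y = +-51.8 mm; the tray is 100 mm wide) running from the stop to x = -54 mm, then flared lead-ins widening to y = +-73 mm at x = -94 mm. Home: the tray's end touches the stop, its centre at press x = -40 mm, y = 0.
- ram: The steel ram of the press with a 68 mm square platen and a pink rubber stamp (62 mm square); its frame is parallel to the press's. The lever drives it straight down, 30 mm per rad. Raised, the stamp face is 34 mm above the table, so that the 20 mm high tray passes under it.
- lever (a joint): Lever on the side of the press head, rad: 0 = up (55 degrees above horizontal, leaning out to the front), grows as it is brought down to the front, end stop at 1.0. A spring lifts it when let go; to about 0.86 it takes 3 to 6 N at the grip, then the stamp meets the card and it goes firm. A good print takes 9 to 12 N at the grip.
- grip (a point): Middle of the lever's black hand grip, a round bar 26 mm in diameter and 66 mm long, parallel to the press's y axis, 180 mm from the lever's axis and 115 mm to the press's -y side of the tray's centre line. About 297 mm above the table when up, 166 mm when firm.
- lever_axis (a point): Point on the lever's turning axis (parallel to the press's y axis), beside the middle of the grip; press frame x = 45, y = -115, z = 150 mm. In the press frame the grip is at this point plus 180 mm x (-cos a, 0, sin a), with a = 0.96 rad minus the lever's value.
- tray: Loose wooden tray, 190 x 100 x 20 mm high, about 0.35 kg, flat on the table; origin at the centre of its underside, x along its length, +x to the wet print. 8 mm rims all round and an 8 mm bar across the middle leave two open pockets 83 x 84 mm, centred at x = +-45.5 mm; cards' faces 8 mm above the underside, 12 mm below the rim. At the start its +x end is in the press.
- wet_print: The freshly printed card (pink flower), 80 x 80 x 2 mm, fixed in the tray's +x pocket; nothing may touch its face. Origin at its centre.
- blank_card: The blank white card, 80 x 80 x 2 mm, fixed in the tray's -x pocket; it may be touched. Origin at its centre.
- wet_end (a point): Middle of the tray's end at the wet print, tray frame x = +95 mm.
- paint_a: Pink paint bottle, 36 mm in diameter, 108 mm high, standing; origin at its foot. Leave alone.
- paint_b: Purple paint bottle, same size. Leave alone.
- paint_c: Teal paint bottle, same size. Leave alone.
- brush_jar: Glass jar 72 mm in diameter, 95 mm high, with brushes standing in it up to 200 mm high and 55 mm out from its middle; origin at its foot. Leave alone.
- green_case: Green spectacle case lying flat, 155 (along its x) x 62 x 37 mm; origin under its centre. Leave alone.
- pink_lid: Pink round lid, 96 mm in diameter, 14 mm high; origin under its centre. Leave alone.
- glue: White glue bottle, 52 mm in diameter, 125 mm high with its nozzle; origin at its foot. Leave alone.

How it is judged:
By the outcome, as a careful person would: the job done as asked, in the order asked, and still so for the second after the job is handed in, with the robot touching nothing.
It also fails if it takes over 70 s, if anything falls off the work surface, if the arm or the gripper's body presses on something with over 40 N, if the wrist force passes 120 N, or if a joint passes its speed limit or range.

### The arm

A 6-joint arm with a two-finger parallel gripper is mounted at the origin on the work surface. World frame = base frame: x ahead of the robot, y to its left, z up, the work surface at z = 0. Lengths are in m, angles in rad, forces in N, time in s.
With the tool pointing down it reaches from about 0.35 to 0.975 m from the base axis. Payload 4.9 kg.
Tool frame: the origin (TCP) lies at the very end of the fingers, on their centre line; the grasp point (between the pads) lies manip.grip_point_offset behind it (manip.grip_point_offset is the distance from the TCP to the grasp point, in m); z points along the fingers, y is the line along which they close (so a half turn about z gives the same grasp; the last joint's range is limited). The gripper opens to 85 mm and grips with 20 to 120 N. Pads are 22 mm wide; open, the fingers measure 114 mm over their backs; the gripper's body (76 mm by 85 mm) begins 54 mm behind the grasp point. The pads swing forward as they close: fully open they stand 13 mm farther back than shut.
Start: joints at [1.042, 0.053, 1.613, -0, 1.476, -0.119], TCP at [0.249, 0.573, 0.231] pointing down, gripper open.
Joint ranges: [-3.01, 3.01], [-1.01, 2.22], [0.06, 2.58], [-1.02, 4.17], [0.09, 2.62], [-3.14, 3.14]. Speed limits (rad/s): [2.57, 2.57, 3.14, 3.14, 3.14, 3.14].

### API

Orientations are given as a unit quaternion [w, x, y, z].
In Python, from plant import manip gives the robot as it stands.
- The arm moves only by the shell command python3 -m crank 'ROWS' [OPENING]. ROWS is JSON, a list of rows, each an object of numbers: "x", "y", "z": the shift along the tool's x, y, z in cm; "turn": the turn about the tool's z in rad. In form: [{"x": .., "y": .., "z": .., "turn": ..}, ...]. A call has 1 to 5 rows; each row shifts and turns the commanded pose from where the row before left it, along the tool's axes as they then stand; what a row does not reach is not made up. A row lasts 1/10 s, in which the tool goes at most 50 mm and 8.59 degrees, less where a joint would pass 70% of its speed; a pose out of reach is approached as far as the arm can. A call with a gripper value outside its range is refused whole. OPENING is the opening in per cent of the stroke, from 0 (shut) to 100 (fully open), set as the call begins (- or left out, the last holds). The fingers move at their own pace and stop on an object; the grip force is fixed at half the most. Time passes only in rows, so rows that do not move let the fingers close. It gives the time, the measured TCP pose, the force, the opening and the grip force at its end, in the units of the state.
- manip.state(): the state, without advancing time (a new reading comes with each control period).
- manip.grab_frame(name): name is "side" or "top"; returns (picture, depth): 384x512x3 uint8, red, green, blue; 384x512 float32, m along the optical axis (not along the pixel's ray), 0 where there is no reading.
- manip.camera_model(name): a dict with "mtx" (3x3 intrinsics, pixels), "world_to_cam" (4x4, takes a point from world to camera coordinates). Camera axes: x right, y down, z forward; pixel columns grow to the right and rows downward; lengths in m; the calibration is good to about 2 mm. A picture is of the moment at which its call begins. camera_model takes no time and is no camera call.
- manip.job_done(): hands the job in; it is judged then, once.
The state is a dict: "time": time; "joint_pos": joint angles; "joint_vel": joint speeds; "joint_efforts": joint torques, N m; "tool_pos": TCP position; "tool_rot": TCP orientation; "contact_force": force on the tool from outside, world axes, zero at the start; "ft_torque": the same for the moment, N m; "gripper_width": opening from 0.0 (shut) to 1.0 (fully open); "grasp_force": force on a finger pad.
Only numpy, scipy, OpenCV 4.12 (cv2) and the standard library are available. Lean on these libraries where they do the work, as an engineer would, in place of code of your own. Each camera call takes 0.05 s, during which the arm holds its last target. There are 200 camera calls.

## Working session

There is one attempt and no reset: what is moved stays moved. The work goes in short steps, Python scripts to look and compute and a shell command to move; the robot and the scene stay as the last step left them, time stands still between calls to the robot, and variables do not carry over. Pictures are saved under pics/ and viewed, at most 10 in all, crops included, and the job is handed in when it is done.

```bash
mkdir -p pics; ls
python3 - <<'E'
from plant import manip
import cv2,numpy as np
for n in("top","side"):
    p,d=manip.grab_frame(n)
    np.savez(f"{n}0.npz",p=p,d=d)
    cv2.imwrite(f"pics/{n}0.png",cv2.resize(p[:,:,::-1],(800,600),interpolation=cv2.INTER_CUBIC))
    m=manip.camera_model(n);print(n,np.round(m["mtx"],1).tolist(),np.round(m["world_to_cam"],3).tolist())
print(manip.grip_point_offset,manip.state())
E
```

```text
pics
top [[373.9, 0.0, 265.8], [0.0, 373.9, 187.6], [0.0, 0.0, 1.0]] [[0.005, -1.0, 0.006, -0.045], [-0.985, -0.006, -0.173, 0.576], [0.173, -0.005, -0.985, 1.039], [0.0, 0.0, 0.0, 1.0]]
side [[390.6, 0.0, 259.6], [0.0, 390.6, 193.2], [0.0, 0.0, 1.0]] [[-0.778, 0.628, 0.007, 0.424], [0.376, 0.475, -0.796, -0.027], [-0.503, -0.616, -0.606, 1.495], [0.0, 0.0, 0.0, 1.0]]
0.0187 {'time': 0.1, 'joint_pos': array([ 1.04199753e+00,  5.33124049e-02,  1.61415151e+00, -1.42484611e-05,
        1.47601050e+00, -1.19010388e-01]), 'joint_vel': array([ 2.94882123e-04,  9.45314773e-04, -1.27887339e-03,  2.32308016e-04,
       -3.35759678e-03,  8.74933600e-05]), 'joint_efforts': array([ 4.49566433e-04, -3.94900811e+01, -3.71364534e+01, -1.33912608e-04,
        3.87507782e-03,  2.58524057e-05]), 'tool_pos': array([0.24873185, 0.57275814, 0.23017569]), 'tool_rot': array([-2.92730366e-04,  2.03462823e-01,  9.79082220e-01, -8.94207762e-04]), 'contact_force': array([-0.53907266, -0.0587397 ,  0.14969217]), 'ft_torque': array([-0.02926288, -0.01268347, -0.00793949]), 'grasp_force': 0.0, 'gripper_width': 1.0027409541283552}
```

View pics/top0.png

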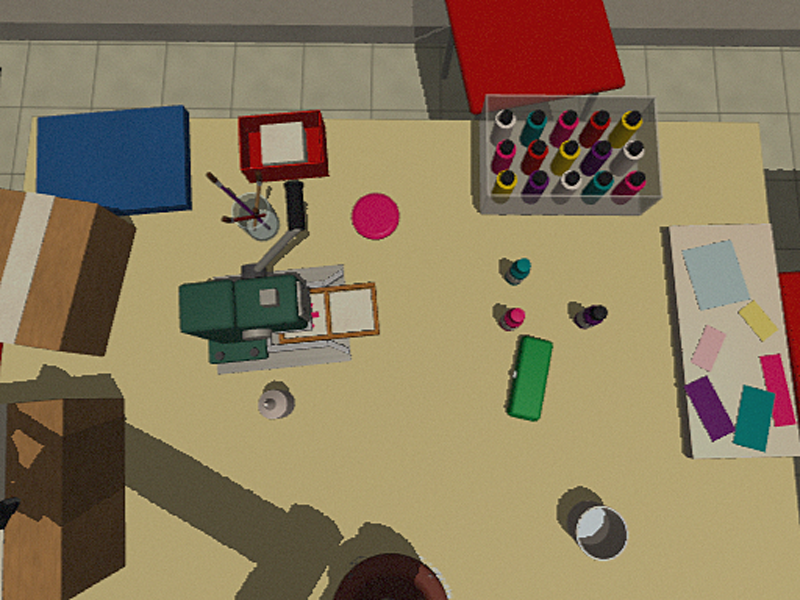

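View pics/side0.png

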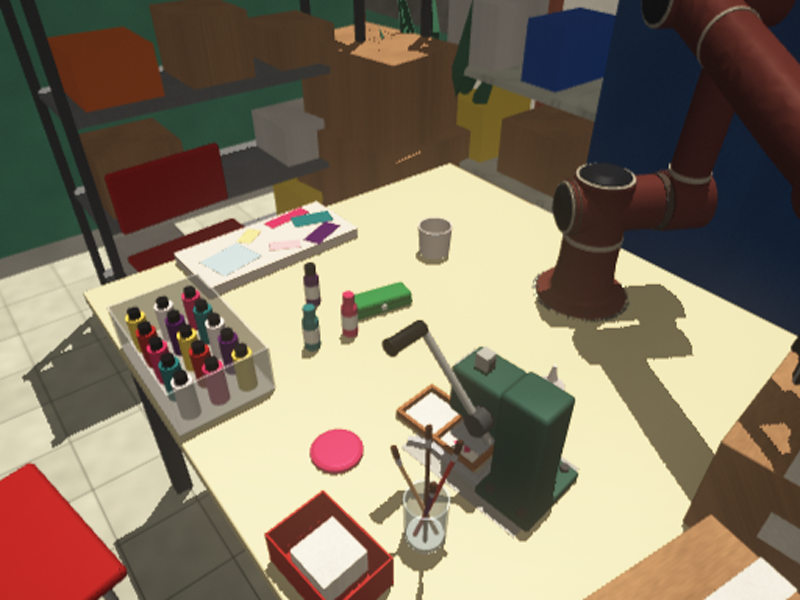

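The top view shows the press at about (250,310), with its front facing right and the tray's free end at (378,282)–(380,333). The lever grip is at (295,205), on the far side. The lid is at (376,216), the glue at (275,403), the pink bottle at (512,318) and the case at (530,378). I'll enlarge the tray area.

```bash
cat > h.py <<'E'
from plant import manip
import cv2,numpy as np
def ray(n,u,v,z):
    m=manip.camera_model(n);W=np.array(m["world_to_cam"]);K=np.array(m["mtx"])
    R=W[:3,:3];c=-R.T@W[:3,3];d=R.T@np.linalg.solve(K,[u,v,1]);return (c+d*(z-c[2])/d[2])
def proj(n,P):
    m=manip.camera_model(n);W=np.array(m["world_to_cam"]);K=np.array(m["mtx"])
    q=K@(W[:3,:3]@np.array(P,float)+W[:3,3]);return q[:2]/q[2]
def crop(n,u0,v0,w,h,s,name,p=None):
    if p is None:p,_=manip.grab_frame(n)
    cv2.imwrite(f"pics/{name}.png",cv2.resize(p[v0:v0+h,u0:u0+w,::-1],None,fx=s,fy=s,interpolation=cv2.INTER_CUBIC))
E
python3 - <<'E'
from h import *
crop("top",105,105,160,120,5,"t1",np.load("top0.npz")["p"])
E
```

```text
(no output)
```

View pics/t1.png

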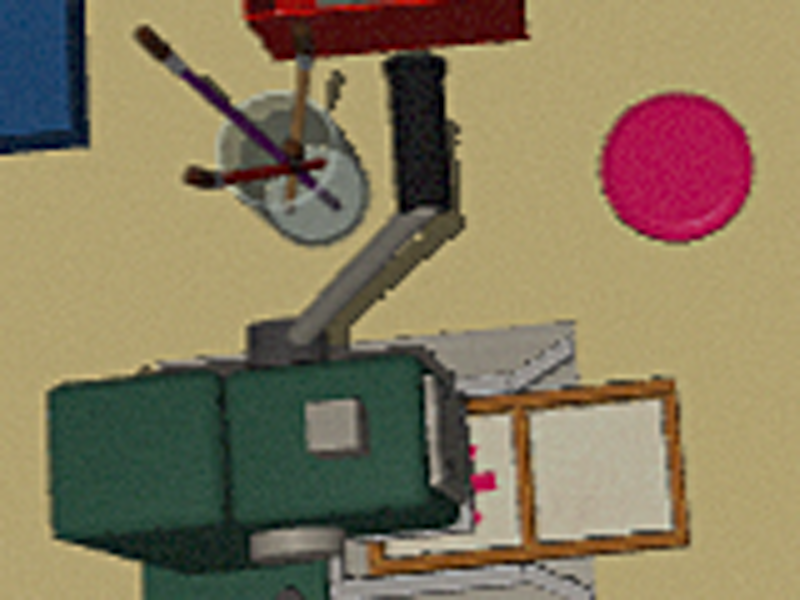

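Crop `t1` shows the tray's free-end corners at crop pixels (675,379) and (688,545), and the near wet-end corner at (368,572). The grip runs from (415,58) to (428,208), and the ram-top square is at (335,427).

Run:
```python
from h import *
g=lambda u,v,z:ray("top",105+u/5,105+v/5,z)
a,b,c=g(675,379,.02),g(688,545,.02),g(368,572,.02)
print("cornersTR,BR,BL",a.round(4),b.round(4),c.round(4))
print("len",np.linalg.norm(b-c),"wid",np.linalg.norm(a-b))
ux=(c-b)/np.linalg.norm(c-b); th=np.degrees(np.arctan2(ux[1],ux[0])); e=(a-b);print("yaw long",th,"yaw from end",np.degrees(np.arctan2(e[1],e[0]))+90)
ctr=(a+c)/2;print("tray centre",ctr)
t=np.radians(th);R=np.array([[np.cos(t),-np.sin(t)],[np.sin(t),np.cos(t)]])
o=ctr[:2]+R@[.04,0];print("press origin",o)
for nm,p in dict(grip=[.045-.18*np.cos(.96),-.115,.15+.18*np.sin(.96)],ramtop=[.005,0,.21]).items():
    w=list(o+R@p[:2])+[p[2]];q=proj("top",w);print(nm,np.round(w,3),"crop",(q-105)*5)
for nm,u,v,z in[("lid",376,216,.014),("pinkb",512,318,.108),("teal",518,267,.108),("purple",598,313,.108),("glue",268,403,.12),("case1",509,415,.037),("case2",524,338,.037),("case3",551,342,.037),("jar",255,210,.05)]:
    print(nm,ray("top",u*.64,v*.64,z)[:2].round(3))
```

```text
cornersTR,BR,BL [0.6017 0.0349 0.02  ] [0.5017 0.0256 0.02  ] [0.4847 0.2139 0.02  ]
len 0.18913949547861 wid 0.10044339136068092
yaw long 95.14320188028867 yaw from end 95.34056885414921
tray centre [0.54319743 0.12441462 0.02      ]
press origin [0.53961162 0.16425357]
grip [0.659 0.117 0.297] crop [462.07961023 139.47106876]
ramtop [0.539 0.169 0.21 ] crop [377.4809289  428.04100602]
lid [0.737 0.036]
pinkb [ 0.523 -0.212]
teal [ 0.614 -0.225]
purple [ 0.532 -0.364]
glue [0.374 0.205]
case1 [ 0.354 -0.214]
case2 [ 0.495 -0.246]
case3 [ 0.487 -0.296]
jar [0.736 0.264]
```

```bash
cat >> h.py <<'E'
def yaw():
    from scipy.spatial.transform import Rotation as Ro
    w,x,y,z=manip.state()["tool_rot"];M=Ro.from_quat([x,y,z,w]).as_matrix();return M,np.arctan2(M[1,1],M[0,1])
def togo(P,yd=None):
    "shift in cm along the tool axes now, and turn"
    M,a=yaw();s=manip.state();d=M.T@(np.array(P)-s["tool_pos"])*100
    t=None if yd is None else -((np.radians(yd)-a+np.pi)%(2*np.pi)-np.pi)
    print("togo cm",d.round(2),"turn",t,"yaw",np.degrees(a).round(2),"F",s["contact_force"].round(1),"t",s["time"])
E
python3 -m crank '[{"z":-1.2,"turn":-0.125},{"z":-1.2,"turn":-0.125},{"z":-1.2,"turn":-0.125},{"z":-1.2,"turn":-0.122},{}]' 40
python3 - <<'E'
from h import *
togo([.40,.25,.27],95.2);togo([.42,.03,.25],95.2);togo([.5513,.0343,.15],95.2)
E
```

```text
togo cm [-26.73 -23.58  -3.94] turn -0.5005439750024445 yaw 66.52 F [-0.5 -0.1  0.1] t 0.1
togo cm [-37.33 -42.96  -1.91] turn -0.5005439750024445 yaw 66.52 F [-0.5 -0.1  0.1] t 0.1
togo cm [-49.21 -37.32   8.08] turn -0.5005439750024445 yaw 66.52 F [-0.5 -0.1  0.1] t 0.1schema error: expected keys x, y, z, turn
```

Every row needs all four keys.

```bash
python3 -m crank '[{"x":0,"y":0,"z":-1,"turn":-0.125},{"x":0,"y":0,"z":-1,"turn":-0.125},{"x":0,"y":0,"z":-1,"turn":-0.125},{"x":0,"y":0,"z":-1,"turn":-0.125},{"x":0,"y":0,"z":0,"turn":0}]' 40
python3 - <<'E'
from h import *
togo([.40,.25,.27],95.2);togo([.42,.03,.25],95.2);togo([.5513,.0343,.15],95.2)
E
```

```text
time: 0.6
tool_pos: [0.2493, 0.5737, 0.2727]
tool_rot: [0.001, -0.045, 0.999, 0.001]
contact_force: [0.0, -0.0, 0.8]
gripper_width: 0.397
grasp_force: 0.0
togo cm [-12.1  -33.59   0.22] turn -0.0008438427522792225 yaw 95.15 F [ 0.  -0.   0.8] t 0.6
togo cm [-12.12 -55.69   2.18] turn -0.0008438427522792225 yaw 95.15 F [ 0.  -0.   0.8] t 0.6
togo cm [-25.22 -56.46  12.2 ] turn -0.0008438427522792225 yaw 95.15 F [ 0.  -0.   0.8] t 0.6
```

```bash
python3 -m crank '[{"x":-1.5,"y":-4,"z":0,"turn":0},{"x":-1.5,"y":-4.5,"z":0,"turn":0},{"x":-1.5,"y":-4.5,"z":0,"turn":0},{"x":-1.5,"y":-4.5,"z":0,"turn":0},{"x":-1.5,"y":-4.5,"z":0,"turn":0}]'
python3 -m crank '[{"x":-1.5,"y":-4.5,"z":0,"turn":0},{"x":-1.5,"y":-4.5,"z":0,"turn":0},{"x":-1.5,"y":-4.5,"z":0,"turn":0},{"x":0,"y":-4.5,"z":0,"turn":0},{"x":0,"y":-4.5,"z":0,"turn":0}]'
python3 -m crank '[{"x":0,"y":-4.5,"z":0,"turn":0},{"x":0,"y":-4,"z":0,"turn":0},{"x":0,"y":-4,"z":0,"turn":0},{"x":0,"y":0,"z":0,"turn":0},{"x":0,"y":0,"z":0,"turn":0}]'
python3 - <<'E'
from h import *
togo([.5513,.0343,.12],95.2)
E
```

```text
time: 1.1
tool_pos: [0.3436, 0.359, 0.2702]
tool_rot: [-0.0, -0.044, 0.999, -0.0]
contact_force: [0.1, -0.7, 0.0]
gripper_width: 0.402
grasp_force: 0.0
time: 1.6
tool_pos: [0.4083, 0.139, 0.2703]
tool_rot: [-0.001, -0.044, 0.999, -0.0]
contact_force: [0.0, 0.4, 0.7]
gripper_width: 0.397
grasp_force: 0.0
time: 2.1
tool_pos: [0.4196, 0.0159, 0.2705]
tool_rot: [-0.001, -0.043, 0.999, 0.0]
contact_force: [0.5, -0.3, -0.2]
gripper_width: 0.4
grasp_force: 0.0
togo cm [-13.3    0.7   15.04] turn -0.004834519305513929 yaw 94.92 F [ 0.5 -0.3 -0.2] t 2.1
```

```bash
python3 -m crank '[{"x":-4,"y":0.7,"z":2,"turn":0},{"x":-4,"y":0,"z":4,"turn":0},{"x":-4,"y":0,"z":4,"turn":0},{"x":-1.3,"y":0,"z":4,"turn":0},{"x":0,"y":0,"z":4,"turn":0}]'
python3 -m crank '[{"x":0,"y":0,"z":3,"turn":0},{"x":0,"y":0,"z":0,"turn":0}]'
python3 - <<'E'
from h import *
togo([.5513,.0343,.012],95.2)
crop("side",235,225,100,75,8,"s1")
E
```

```text
time: 2.6
tool_pos: [0.5438, 0.0367, 0.0988]
tool_rot: [0.0, -0.046, 0.999, 0.0]
contact_force: [-0.1, -0.3, 0.6]
gripper_width: 0.399
grasp_force: 0.0
time: 2.8
tool_pos: [0.5377, 0.0366, 0.0645]
tool_rot: [-0.006, -0.046, 0.999, 0.001]
contact_force: [-0.2, 0.2, 0.1]
gripper_width: 0.398
grasp_force: 0.0
togo cm [-1.39 -0.37  5.24] turn 0.0008505195788020004 yaw 95.25 F [-0.2  0.2  0.1] t 2.8
```

View pics/s1.png

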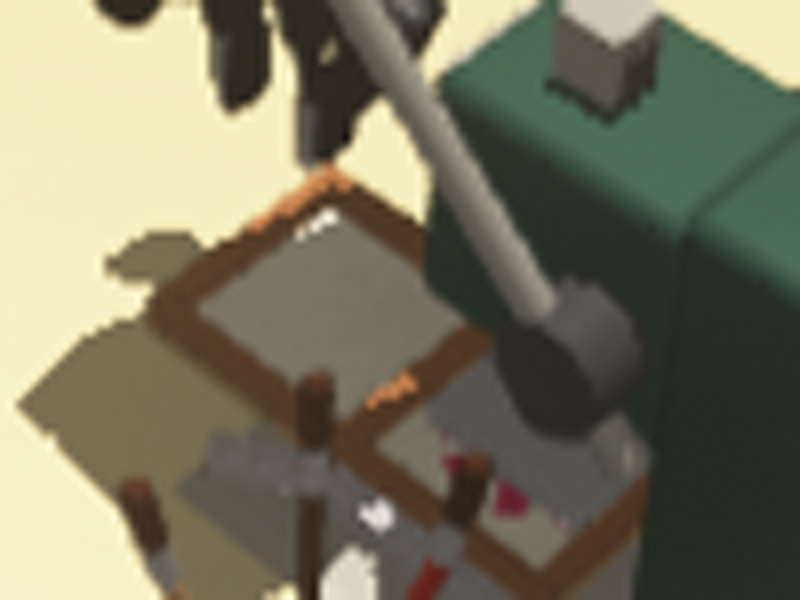

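The side view shows the open fingers at about (240,90) and (325,150), hanging over the tray's free-end rim, which runs from (160,310) to (330,175). I'll correct and descend.

```bash
python3 -m crank '[{"x":-1.4,"y":-0.35,"z":0,"turn":0},{"x":0,"y":0,"z":1.8,"turn":0},{"x":0,"y":0,"z":1.8,"turn":0},{"x":0,"y":0,"z":0,"turn":0}]'
python3 - <<'E'
from h import *
togo([.5513,.0343,.012],95.2)
E
```

```text
time: 3.25
tool_pos: [0.5564, 0.0331, 0.0348]
tool_rot: [-0.0, -0.045, 0.999, 0.0]
contact_force: [-0.2, -0.6, -0.0]
gripper_width: 0.402
grasp_force: 0.0
togo cm [0.5  0.17 2.28] turn -7.636030413848971e-05 yaw 95.2 F [-0.2 -0.6 -0. ] t 3.25
```

```bash
python3 -m crank '[{"x":0.5,"y":0.1,"z":0.7,"turn":0},{"x":0,"y":0,"z":0.7,"turn":0},{"x":0,"y":0,"z":0.5,"turn":0},{"x":0,"y":0,"z":0,"turn":0},{"x":0,"y":0,"z":0,"turn":0}]'
python3 - <<'E'
from h import *
togo([.5513,.0343,.012],95.2)
E
```

```text
time: 3.75
tool_pos: [0.5517, 0.0328, 0.0157]
tool_rot: [0.0, -0.045, 0.999, 0.0]
contact_force: [0.3, -0.7, 0.6]
gripper_width: 0.402
grasp_force: 0.0
togo cm [0.03 0.15 0.37] turn -0.0006528782628247853 yaw 95.16 F [ 0.3 -0.7  0.6] t 3.75
```

```bash
python3 -m crank '[{"x":0,"y":0.15,"z":0.35,"turn":0},{"x":0,"y":0,"z":0,"turn":0},{"x":0,"y":0,"z":0,"turn":0}]'
python3 -m crank '[{"x":0,"y":0,"z":0,"turn":0},{"x":0,"y":0,"z":0,"turn":0},{"x":0,"y":0,"z":0,"turn":0},{"x":0,"y":0,"z":0,"turn":0},{"x":0,"y":0,"z":0,"turn":0}]' 0
```

```text
time: 4.05
tool_pos: [0.5515, 0.0343, 0.012]
tool_rot: [-0.0, -0.045, 0.999, -0.0]
contact_force: [-0.1, -0.1, 0.3]
gripper_width: 0.402
grasp_force: 0.0
time: 4.55
tool_pos: [0.5516, 0.0343, 0.0124]
tool_rot: [0.0, -0.045, 0.999, -0.0]
contact_force: [-1.3, 0.3, 3.0]
gripper_width: 0.068
grasp_force: 61.2
```

```bash
python3 -m crank '[{"x":0,"y":-1.5,"z":0,"turn":0},{"x":0,"y":-3,"z":0,"turn":0},{"x":0,"y":-3,"z":0,"turn":0},{"x":0,"y":-3,"z":0,"turn":0},{"x":0,"y":-3,"z":0,"turn":0}]'
python3 -m crank '[{"x":0,"y":-1.5,"z":0,"turn":0},{"x":0,"y":0,"z":0,"turn":0},{"x":0,"y":0,"z":0,"turn":0},{"x":0,"y":0,"z":0,"turn":0}]'
python3 - <<'E'
from h import *
crop("top",100,100,200,150,4,"t2")
E
```

```text
time: 5.05
tool_pos: [0.564, -0.1008, 0.0124]
tool_rot: [0.0, -0.045, 0.999, 0.001]
contact_force: [-0.9, 4.0, 3.6]
gripper_width: 0.067
grasp_force: 61.1
time: 5.45
tool_pos: [0.5654, -0.1149, 0.0124]
tool_rot: [0.0, -0.045, 0.999, -0.001]
contact_force: [1.1, -3.3, 1.8]
gripper_width: 0.069
grasp_force: 61.1
```

View pics/t2.png

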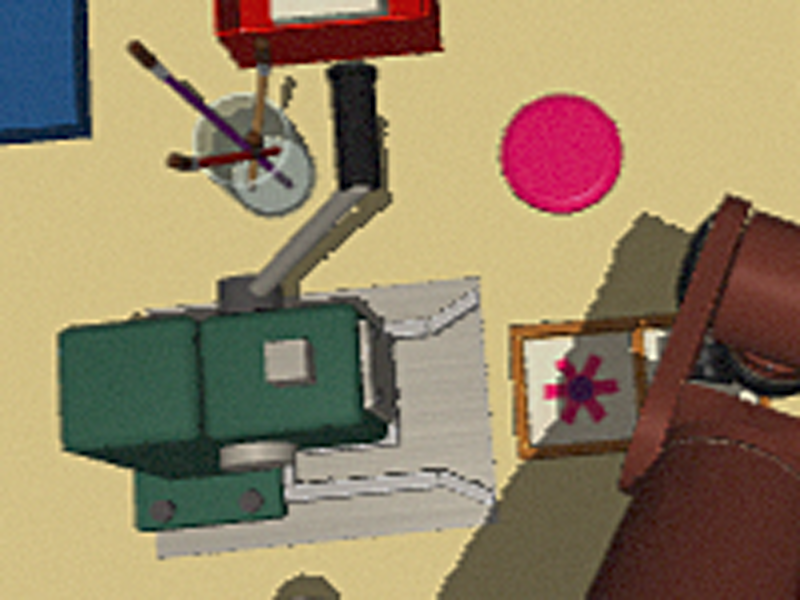

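The view shows the tray out at (515–640, 320–455), clear of the press. The flare tips are at about (478,290) and (492,500), and the rail bends at (432,328) and (438,473). I'll work out the press pose from these.

Run:
```python
from h import *
from scipy.optimize import least_squares
obs=[((479,293),(-.094,-.074,.014)),((493,499),(-.094,.074,.014)),((432,329),(-.054,-.053,.014)),((438,474),(-.054,.053,.014))]
g=lambda u,v,z:ray("top",100+u/4,100+v/4,z)[:2]
for (p,q) in obs: print(q[:2],g(*p,.014).round(4))
gm=[.045-.18*np.cos(.96),-.115,.297]
def f(s,full=False):
    R=np.array([[np.cos(s[2]),-np.sin(s[2])],[np.sin(s[2]),np.cos(s[2])]])
    r=[g(*p,q[2])-(s[:2]+R@q[:2]) for p,q in obs]
    r.append(g(354,126,.297+.005)-(s[:2]+R@gm[:2]))
    return np.concatenate(r)
r=least_squares(f,[.538,.18,1.66]);print(r.x,np.degrees(r.x[2]),(r.fun*1000).round(1))
print("tray wet end corners",g(510,325,.02),g(522,460,.02))
```

```text
(-0.094, -0.074) [0.6258 0.097 ]
(-0.094, 0.074) [0.4701 0.0826]
(-0.054, -0.053) [0.5978 0.1317]
(-0.054, 0.053) [0.4884 0.1239]
[0.53924809 0.18274308 1.66244326] 95.25098264218269 [ 4.3  1.1 -4.1  0.3  0.9 -2.1 -3.  -0.3  2.   0.9]
tray wet end corners [0.60008518 0.07240846] [0.49851874 0.06126938]
```

```bash
python3 -m crank '[{"x":0.91,"y":0.05,"z":0,"turn":0.1},{"x":1.31,"y":0.1,"z":0,"turn":0.145},{"x":1.31,"y":0.1,"z":0,"turn":0.145},{"x":1.31,"y":0.1,"z":0,"turn":0.145},{"x":1.31,"y":0.1,"z":0,"turn":0.145}]'
python3 -m crank '[{"x":1.31,"y":0.1,"z":0,"turn":0.145},{"x":1.31,"y":0.1,"z":0,"turn":0.145},{"x":1.31,"y":0.1,"z":0,"turn":0.145},{"x":1.31,"y":0.1,"z":0,"turn":0.145},{"x":1.31,"y":0.1,"z":0,"turn":0.145}]'
python3 - <<'E'
from h import *
M,a=yaw();s=manip.state();print((s["tool_pos"]+.091*M[:,1]).round(4),np.degrees(a),s["ft_torque"])
E
```

```text
time: 6.0
tool_pos: [0.5062, -0.0986, 0.0124]
tool_rot: [0.0, 0.293, 0.956, 0.0]
contact_force: [2.0, -1.0, 3.2]
gripper_width: 0.067
grasp_force: 61.2
time: 6.5
tool_pos: [0.469, -0.0459, 0.0124]
tool_rot: [0.0, 0.613, 0.79, 0.0]
contact_force: [1.0, -0.7, 4.9]
gripper_width: 0.066
grasp_force: 61.2
[ 0.5572 -0.0233  0.0124] 14.40917345390684 [-0.14858606 -0.10899177  0.05623299]
```

```bash
python3 -m crank '[{"x":1.31,"y":0.1,"z":0,"turn":0.145},{"x":1.31,"y":0.1,"z":0,"turn":0.145},{"x":1.31,"y":0.1,"z":0,"turn":0.145},{"x":1.31,"y":0.1,"z":0,"turn":0.145},{"x":1.31,"y":0.1,"z":0,"turn":0.145}]'
python3 -m crank '[{"x":1.31,"y":0.1,"z":0,"turn":0.145},{"x":1.31,"y":0.1,"z":0,"turn":0.145},{"x":1.31,"y":0.1,"z":0,"turn":0.145},{"x":1.31,"y":0.1,"z":0,"turn":0.145},{"x":0,"y":0,"z":0,"turn":0}]'
python3 - <<'E'
from h import *
M,a=yaw();s=manip.state();print((s["tool_pos"]+.091*M[:,1]).round(4))
xh=np.array([-.0906,.9959,0]);P=np.array([.5392,.1827,.0124])
togo(P-.114*xh,-84.8);togo(P-.092*xh,-84.8)
E
```

```text
time: 7.0
tool_pos: [0.476, 0.0181, 0.0124]
tool_rot: [-0.0, 0.853, 0.522, -0.0]
contact_force: [-0.6, -1.4, 4.0]
gripper_width: 0.066
grasp_force: 61.3
time: 7.5
tool_pos: [0.5127, 0.056, 0.0124]
tool_rot: [-0.001, 0.966, 0.259, 0.0]
contact_force: [-1.0, 1.5, 5.1]
gripper_width: 0.063
grasp_force: 61.5
[ 0.5581 -0.0229  0.0123]
togo cm [ 3.85  0.7  -0.  ] turn 0.4323618622761911 yaw -60.03 F [-1.   1.5  5.1] t 7.5
togo cm [ 4.78 -1.3   0.  ] turn 0.4323618622761911 yaw -60.03 F [-1.   1.5  5.1] t 7.5
```

```bash
python3 -m crank '[{"x":1.31,"y":0.1,"z":0,"turn":0.145},{"x":1.31,"y":0.1,"z":0,"turn":0.145},{"x":1.28,"y":0.1,"z":0,"turn":0.142},{"x":0,"y":0,"z":0,"turn":0},{"x":0,"y":0,"z":0,"turn":0}]'
python3 - <<'E'
from h import *
M,a=yaw();s=manip.state();print((s["tool_pos"]+.091*M[:,1]).round(4))
xh=np.array([-.0906,.9959,0]);P=np.array([.5392,.1827,.0124])
togo(P-.114*xh,-84.8);togo(P-.092*xh,-84.8)
crop("top",140,110,160,120,5,"t3")
E
```

```text
time: 8.0
tool_pos: [0.5493, 0.0663, 0.0124]
tool_rot: [-0.001, 0.999, 0.047, 0.0]
contact_force: [2.0, 2.1, 4.1]
gripper_width: 0.069
grasp_force: 61.3
[ 0.5578 -0.0243  0.0123]
togo cm [ 0.05 -0.28 -0.  ] turn 0.0029350247045751843 yaw -84.63 F [2.  2.1 4.1] t 8.0
togo cm [ 0.06 -2.48  0.  ] turn 0.0029350247045751843 yaw -84.63 F [2.  2.1 4.1] t 8.0
```

View pics/t3.png

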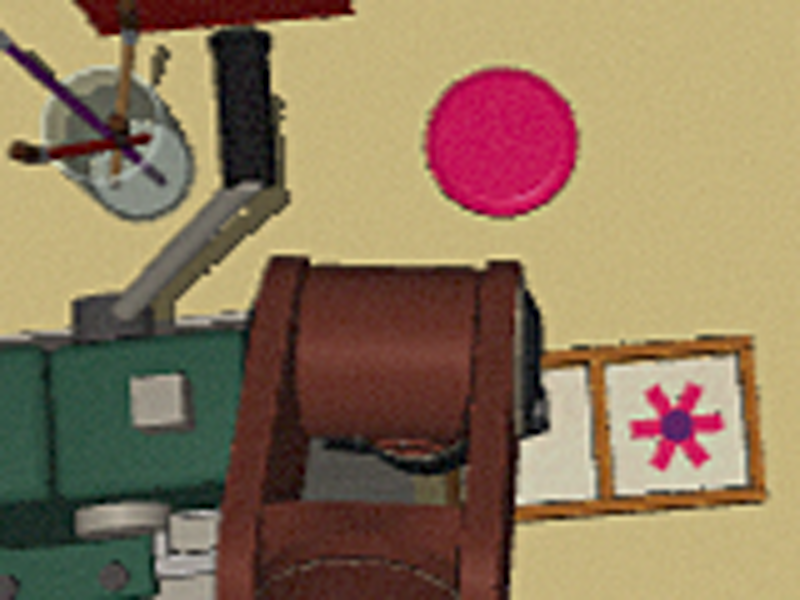

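The tray is turned round. The print at (678,427) is on the outer end, the tray is parallel to the press, and its blank end is toward the mouth. I'll advance a little and release.

```bash
python3 -m crank '[{"x":0.05,"y":-0.6,"z":0,"turn":0},{"x":0,"y":-0.7,"z":0,"turn":0},{"x":0,"y":0,"z":0,"turn":0},{"x":0,"y":0,"z":0,"turn":0}]'
python3 -m crank '[{"x":0,"y":0,"z":0,"turn":0},{"x":0,"y":0,"z":0,"turn":0},{"x":0,"y":0,"z":0,"turn":0},{"x":0,"y":0,"z":-1.5,"turn":0},{"x":0,"y":0,"z":-2,"turn":0}]' 35
python3 -m crank '[{"x":0,"y":2,"z":-3,"turn":0},{"x":0,"y":3,"z":-4,"turn":0},{"x":0,"y":3.5,"z":-3,"turn":0},{"x":0,"y":3.5,"z":0,"turn":0},{"x":0,"y":0,"z":0,"turn":0}]'
python3 -m crank '[{"x":0,"y":0,"z":0,"turn":-0.14},{"x":0,"y":0,"z":0,"turn":-0.145},{"x":0,"y":0,"z":0,"turn":-0.145},{"x":0,"y":0,"z":0,"turn":-0.145},{"x":0,"y":0,"z":0,"turn":-0.145}]'
python3 -m crank '[{"x":0,"y":0,"z":0,"turn":-0.145},{"x":0,"y":0,"z":0,"turn":-0.145},{"x":0,"y":0,"z":0,"turn":-0.145},{"x":0,"y":0,"z":0,"turn":-0.145},{"x":0,"y":0,"z":0,"turn":-0.145}]' 75
python3 -m crank '[{"x":0,"y":0,"z":0,"turn":-0.12},{"x":0,"y":0,"z":0,"turn":0},{"x":0,"y":0,"z":0,"turn":0}]'
python3 - <<'E'
from h import *
xh=np.array([-.0906,.9959,0]);P=np.array([.5392,.1827,.0])
togo(P-(.0+.3)*xh+[0,0,.14],5.2)
crop("top",140,110,160,120,5,"t4")
E
```

```text
time: 8.45
tool_pos: [0.5484, 0.0788, 0.0124]
tool_rot: [0.0, 0.999, 0.046, 0.0]
contact_force: [-0.6, -1.9, 5.9]
gripper_width: 0.068
grasp_force: 61.5
time: 8.95
tool_pos: [0.5473, 0.0787, 0.0466]
tool_rot: [-0.0, 0.999, 0.045, -0.002]
contact_force: [0.7, 0.2, 0.5]
gripper_width: 0.347
grasp_force: 0.0
time: 9.45
tool_pos: [0.5608, -0.0444, 0.1503]
tool_rot: [0.001, 0.999, 0.043, 0.002]
contact_force: [-0.0, 0.2, -0.6]
gripper_width: 0.352
grasp_force: 0.0
time: 9.95
tool_pos: [0.5589, -0.0401, 0.1471]
tool_rot: [-0.0, 0.918, 0.397, -0.0]
contact_force: [1.6, 1.1, 0.1]
gripper_width: 0.351
grasp_force: 0.0
time: 10.45
tool_pos: [0.5589, -0.0401, 0.1471]
tool_rot: [-0.001, 0.717, 0.697, -0.0]
contact_force: [-0.3, -0.5, -0.2]
gripper_width: 0.753
grasp_force: 0.0
time: 10.75
tool_pos: [0.5592, -0.0404, 0.1471]
tool_rot: [-0.0, 0.678, 0.735, -0.0]
contact_force: [-0.0, -0.8, -0.4]
gripper_width: 0.751
grasp_force: 0.0
togo cm [-7.6   0.1   0.71] turn -0.008801955339321044 yaw 4.7 F [-0.  -0.8 -0.4] t 10.75
```

View pics/t4.png

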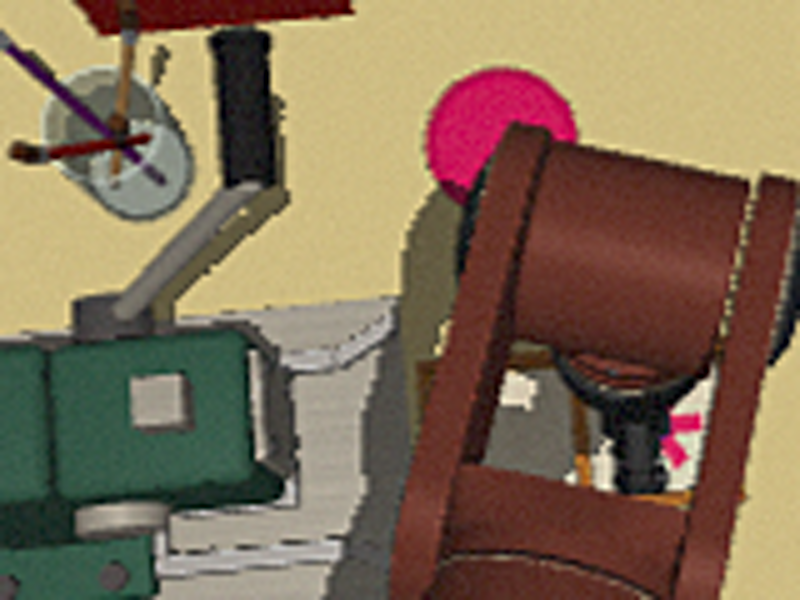

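The tray's blank end is at about x=420, just at the press mouth, and the arm hovers over it. I'll go beyond the wet end and descend with the fingers spread.

```bash
python3 -m crank '[{"x":-3,"y":0.1,"z":0,"turn":-0.009},{"x":-3,"y":0,"z":0,"turn":0},{"x":-2.4,"y":0,"z":0,"turn":0},{"x":0,"y":0,"z":0,"turn":0},{"x":0,"y":0,"z":0,"turn":0}]'
python3 - <<'E'
from h import *
xh=np.array([-.0906,.9959,0]);P=np.array([.5392,.1827,.0])
togo(P-.308*xh+[0,0,.003],5.2)
E
```

```text
time: 11.3
tool_pos: [0.5678, -0.1244, 0.147]
tool_rot: [-0.0, 0.674, 0.739, 0.0]
contact_force: [-0.2, 0.4, 0.8]
gripper_width: 0.747
grasp_force: 0.0
togo cm [ 0.04 -0.06 14.4 ] turn 0.00035288382187559364 yaw 5.22 F [-0.2  0.4  0.8] t 11.3
```

```bash
python3 -m crank '[{"x":0,"y":0,"z":3,"turn":0},{"x":0,"y":0,"z":3,"turn":0},{"x":0,"y":0,"z":3,"turn":0},{"x":0,"y":0,"z":2,"turn":0},{"x":0,"y":0,"z":0,"turn":0}]'
python3 -m crank '[{"x":0,"y":0,"z":1.4,"turn":0},{"x":0,"y":0,"z":1.4,"turn":0},{"x":0,"y":0,"z":0.5,"turn":0},{"x":0,"y":0,"z":0,"turn":0},{"x":0,"y":0,"z":0,"turn":0}]'
python3 - <<'E'
from h import *
xh=np.array([-.0906,.9959,0]);P=np.array([.5392,.1827,.0])
togo(P-.308*xh+[0,0,.003],5.2)
E
```

```text
time: 11.8
tool_pos: [0.5649, -0.1222, 0.0333]
tool_rot: [-0.004, 0.673, 0.739, -0.001]
contact_force: [-0.7, -0.1, -0.2]
gripper_width: 0.751
grasp_force: 0.0
time: 12.3
tool_pos: [0.5683, -0.1246, 0.0045]
tool_rot: [0.0, 0.673, 0.739, 0.0]
contact_force: [-0.5, -0.1, 0.3]
gripper_width: 0.747
grasp_force: 0.0
togo cm [ 0.07 -0.11  0.15] turn 0.0021892062159358794 yaw 5.33 F [-0.5 -0.1  0.3] t 12.3
```

```bash
python3 -m crank '[{"x":0.5,"y":-0.1,"z":0,"turn":0},{"x":1,"y":0,"z":0,"turn":0},{"x":1,"y":0,"z":0,"turn":0},{"x":1.2,"y":0,"z":0,"turn":0},{"x":1.2,"y":0,"z":0,"turn":0}]'
python3 -m crank '[{"x":1.2,"y":0,"z":0,"turn":0},{"x":1.2,"y":0,"z":0,"turn":0},{"x":1.2,"y":0,"z":0,"turn":0},{"x":0,"y":0,"z":0,"turn":0}]'
python3 - <<'E'
from h import *
xh=np.array([-.0906,.9959,0]);P=np.array([.5392,.1827,.0])
togo(P-.146*xh+[0,0,.003],5.2)
crop("top",140,110,160,120,5,"t5")
E
```

```text
time: 12.8
tool_pos: [0.563, -0.0752, 0.0049]
tool_rot: [0.001, 0.673, 0.739, 0.0]
contact_force: [0.6, -4.1, 3.4]
gripper_width: 0.747
grasp_force: 1.8
time: 13.2
tool_pos: [0.558, -0.0376, 0.0033]
tool_rot: [-0.001, 0.673, 0.74, 0.0]
contact_force: [-0.4, -0.3, -0.6]
gripper_width: 0.746
grasp_force: 0.0
togo cm [7.51 0.16 0.05] turn 0.0036973921461731507 yaw 5.41 F [-0.4 -0.3 -0.6] t 13.2
```

View pics/t5.png

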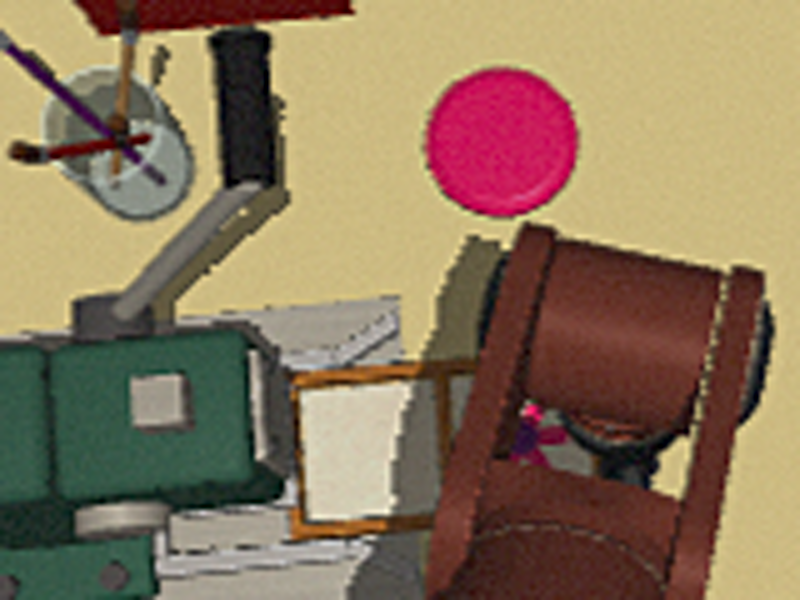

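The tray lies in the lead-in, aligned, with its blank-end edge at x=295 between the rails. I'll keep pushing.

```bash
python3 -m crank '[{"x":0.7,"y":0.05,"z":0,"turn":0},{"x":1.2,"y":0.05,"z":0,"turn":0},{"x":1.2,"y":0,"z":0,"turn":0},{"x":1.2,"y":0,"z":0,"turn":0},{"x":1,"y":0,"z":0,"turn":0}]'
python3 -m crank '[{"x":0.8,"y":0,"z":0,"turn":0},{"x":0.4,"y":0,"z":0,"turn":0},{"x":0,"y":0,"z":0,"turn":0}]'
python3 - <<'E'
from h import *
xh=np.array([-.0906,.9959,0]);P=np.array([.5392,.1827,.0])
togo(P-.146*xh+[0,0,.003],5.2)
E
```

```text
time: 13.75
tool_pos: [0.5546, 0.0141, 0.0038]
tool_rot: [-0.0, 0.673, 0.739, -0.0]
contact_force: [-0.7, -2.3, -0.9]
gripper_width: 0.755
grasp_force: 0.8
time: 14.05
tool_pos: [0.5541, 0.0256, 0.0043]
tool_rot: [-0.0, 0.673, 0.739, 0.0]
contact_force: [0.7, -0.2, -0.9]
gripper_width: 0.747
grasp_force: 0.0
togo cm [ 1.18 -0.06  0.13] turn 0.0027916163212693412 yaw 5.36 F [ 0.7 -0.2 -0.9] t 14.05
```

Now gently until the force rises at the stop.

```bash
python3 -m crank '[{"x":0.3,"y":-0.05,"z":0,"turn":0},{"x":0.3,"y":0,"z":0,"turn":0},{"x":0.2,"y":0,"z":0,"turn":0},{"x":0,"y":0,"z":0,"turn":0}]'
python3 -m crank '[{"x":0.15,"y":0,"z":0,"turn":0},{"x":0.1,"y":0,"z":0,"turn":0}]'
python3 -m crank '[{"x":0.1,"y":0,"z":0,"turn":0},{"x":0.1,"y":0,"z":0,"turn":0}]'
python3 -m crank '[{"x":0.1,"y":0,"z":0,"turn":0},{"x":0.1,"y":0,"z":0,"turn":0}]'
```

```text
time: 14.45
tool_pos: [0.5529, 0.0327, 0.0044]
tool_rot: [0.0, 0.674, 0.739, 0.0]
contact_force: [-0.5, -2.2, 0.9]
gripper_width: 0.747
grasp_force: 0.9
time: 14.65
tool_pos: [0.5527, 0.035, 0.0043]
tool_rot: [0.0, 0.673, 0.739, -0.0]
contact_force: [-0.4, -3.0, 1.7]
gripper_width: 0.755
grasp_force: 1.7
time: 14.85
tool_pos: [0.5525, 0.0371, 0.0043]
tool_rot: [0.0, 0.673, 0.739, -0.0]
contact_force: [-0.0, -2.5, 1.4]
gripper_width: 0.752
grasp_force: 1.8
time: 15.05
tool_pos: [0.5529, 0.0375, 0.0044]
tool_rot: [0.002, 0.673, 0.74, -0.001]
contact_force: [2.1, -11.4, 0.2]
gripper_width: 0.749
grasp_force: 6.0
```

```bash
python3 -m crank '[{"x":0.1,"y":0,"z":0,"turn":0},{"x":0,"y":0,"z":0,"turn":0}]'
python3 -m crank '[{"x":-0.3,"y":0,"z":0,"turn":0},{"x":-1,"y":0,"z":0,"turn":0},{"x":-1,"y":0,"z":0,"turn":0},{"x":0,"y":0,"z":-3,"turn":0},{"x":0,"y":0,"z":-4,"turn":0}]'
python3 - <<'E'
from h import *
xh=np.array([-.0906,.9959,0]);P=np.array([.5392,.1827,.0])
togo(P-.16*xh+[0,0,.003],5.2)
crop("top",105,105,160,120,5,"t6")
E
```

```text
time: 15.25
tool_pos: [0.5532, 0.0376, 0.0045]
tool_rot: [0.003, 0.673, 0.74, -0.001]
contact_force: [2.8, -11.8, 0.2]
gripper_width: 0.751
grasp_force: 6.4
time: 15.75
tool_pos: [0.5515, 0.0171, 0.0717]
tool_rot: [-0.003, 0.674, 0.739, -0.002]
contact_force: [0.5, -0.1, 0.3]
gripper_width: 0.754
grasp_force: 0.0
togo cm [0.59 0.32 6.87] turn 0.0012436619711273522 yaw 5.27 F [ 0.5 -0.1  0.3] t 15.75
```

View pics/t6.png

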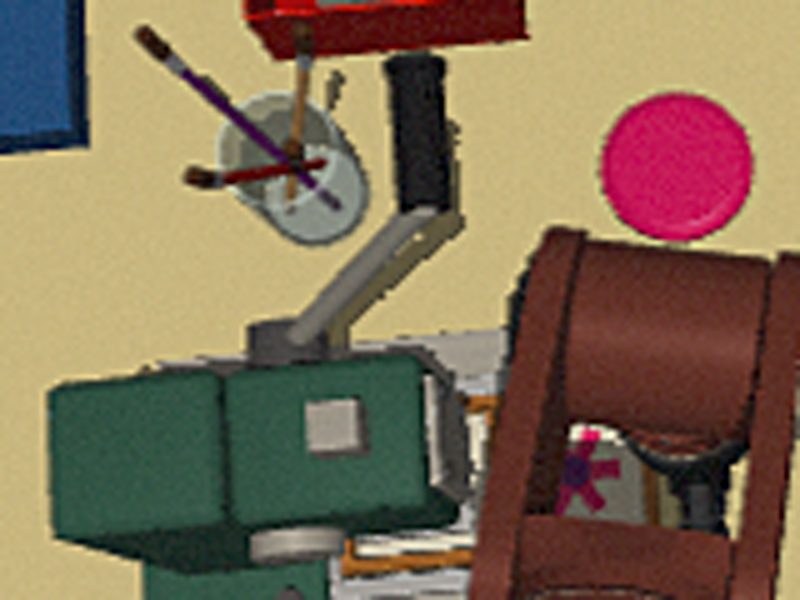

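The tray is back home. The blank card is under the stamp, the print is outside at (580,470), and everything else is unmoved. Next is the lever: raise, close the fingers, and go above the grip.

```bash
python3 -m crank '[{"x":0,"y":0,"z":-5,"turn":0},{"x":0,"y":0,"z":-5,"turn":0},{"x":0,"y":0,"z":-5,"turn":0},{"x":0,"y":0,"z":-5,"turn":0},{"x":0,"y":0,"z":-5,"turn":0}]' 0
python3 -m crank '[{"x":0,"y":0,"z":-5,"turn":0},{"x":0,"y":0,"z":0,"turn":0},{"x":0,"y":0,"z":0,"turn":0}]'
python3 - <<'E'
from h import *
togo([.659,.135,.345],5.2)
E
```

```text
time: 16.3
tool_pos: [0.5538, 0.0172, 0.3259]
tool_rot: [-0.0, 0.673, 0.739, 0.0]
contact_force: [1.0, -0.7, 0.8]
gripper_width: -0.002
grasp_force: 0.0
time: 16.6
tool_pos: [0.5548, 0.0171, 0.3759]
tool_rot: [0.001, 0.674, 0.739, 0.001]
contact_force: [0.4, -0.7, -0.1]
gripper_width: 0.001
grasp_force: 0.0
togo cm [10.77 11.46  3.13] turn 0.002163034930225294 yaw 5.32 F [ 0.4 -0.7 -0.1] t 16.6
```

```bash
python3 -m crank '[{"x":2.7,"y":2.9,"z":0,"turn":0},{"x":2.7,"y":2.9,"z":0,"turn":0},{"x":2.7,"y":2.9,"z":0,"turn":0},{"x":2.7,"y":2.8,"z":1.5,"turn":0},{"x":0,"y":0,"z":1.5,"turn":0}]'
python3 -m crank '[{"x":0,"y":0,"z":0,"turn":0},{"x":0,"y":0,"z":0,"turn":0}]'
python3 - <<'E'
from h import *
togo([.659,.135,.312],5.2)
crop("top",125,85,120,90,6,"t7")
E
```

```text
time: 17.1
tool_pos: [0.6595, 0.1384, 0.3388]
tool_rot: [-0.002, 0.672, 0.74, -0.002]
contact_force: [-0.2, 0.1, -0.6]
gripper_width: -0.0
grasp_force: 0.0
time: 17.3
tool_pos: [0.6577, 0.1349, 0.342]
tool_rot: [-0.001, 0.674, 0.739, -0.001]
contact_force: [-0.1, 0.1, 0.6]
gripper_width: -0.002
grasp_force: 0.0
togo cm [0.   0.14 3.  ] turn 0.0016995828039685357 yaw 5.3 F [-0.1  0.1  0.6] t 17.3
```

View pics/t7.png

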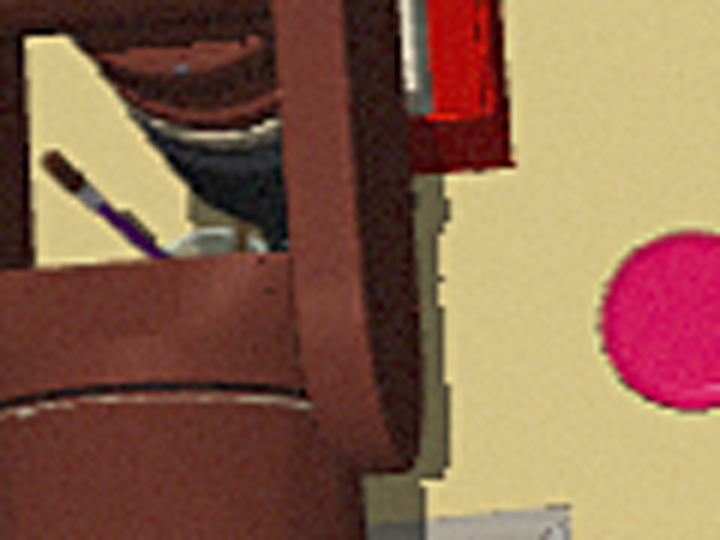

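The wrist hides the grip in this view, so I'll find the contact by force.

```bash
python3 -m crank '[{"x":0,"y":0.1,"z":0.9,"turn":0},{"x":0,"y":0,"z":0.9,"turn":0},{"x":0,"y":0,"z":0.6,"turn":0},{"x":0,"y":0,"z":0.2,"turn":0},{"x":0,"y":0,"z":0,"turn":0}]'
python3 -m crank '[{"x":0,"y":0,"z":0.3,"turn":0},{"x":0,"y":0,"z":0.2,"turn":0},{"x":0,"y":0,"z":0,"turn":0}]'
```

```text
time: 17.85
tool_pos: [0.6594, 0.1355, 0.3174]
tool_rot: [-0.0, 0.674, 0.739, -0.0]
contact_force: [-0.5, 0.5, -0.4]
gripper_width: 0.003
grasp_force: 0.0
time: 18.15
tool_pos: [0.6596, 0.1356, 0.3128]
tool_rot: [-0.0, 0.673, 0.739, -0.0]
contact_force: [-0.1, 0.3, 1.4]
gripper_width: 0.001
grasp_force: 0.0
```

```bash
python3 -m crank '[{"x":-0.2,"y":0,"z":0.5,"turn":0},{"x":-0.6,"y":0,"z":0.6,"turn":0},{"x":-0.6,"y":0,"z":0.5,"turn":0},{"x":-0.6,"y":0,"z":0.6,"turn":0},{"x":-0.7,"y":0,"z":0.6,"turn":0}]'
```

```text
time: 18.65
tool_pos: [0.6632, 0.1068, 0.2887]
tool_rot: [0.003, 0.674, 0.739, 0.001]
contact_force: [-2.0, -4.7, 7.7]
gripper_width: 0.002
grasp_force: 4.0
```

```bash
python3 -m crank '[{"x":-0.7,"y":0,"z":0.8,"turn":0},{"x":-0.65,"y":0,"z":0.9,"turn":0},{"x":-0.6,"y":0,"z":0.9,"turn":0},{"x":-0.5,"y":0,"z":1,"turn":0},{"x":-0.4,"y":0,"z":1,"turn":0}]'
python3 - <<'E'
from h import *
s=manip.state();xh=np.array([-.0906,.9959,0]);d=s["tool_pos"]-[.5392,.1827,.163];print(d@xh,d@[-.9959,-.0906,0],d[2]+.15,"a",np.arcsin(d[2]/.18),.045-.18*np.cos(np.arcsin(d[2]/.18)))
E
```

```text
time: 19.15
tool_pos: [0.6665, 0.0782, 0.2418]
tool_rot: [0.003, 0.674, 0.739, 0.001]
contact_force: [0.8, -3.3, 5.0]
gripper_width: -0.001
grasp_force: 2.8
-0.11561413149016603 -0.11732676328902758 0.22876269597367668 a 0.4528950345680633 -0.11685313627779405
```

Tracking well at v≈0.51. Next to v≈0.8, then fine steps.

```bash
python3 -m crank '[{"x":-0.4,"y":0,"z":0.9,"turn":0},{"x":-0.4,"y":0,"z":1,"turn":0},{"x":-0.35,"y":0,"z":1,"turn":0},{"x":-0.3,"y":0,"z":1,"turn":0},{"x":-0.25,"y":0,"z":0.9,"turn":0}]'
python3 -m crank '[{"x":-0.1,"y":0,"z":0.4,"turn":0},{"x":0,"y":0,"z":0.2,"turn":0}]'
python3 -m crank '[{"x":0,"y":0,"z":0.2,"turn":0},{"x":0,"y":0,"z":0,"turn":0}]'
```

```text
time: 19.65
tool_pos: [0.667, 0.063, 0.191]
tool_rot: [0.001, 0.674, 0.739, 0.001]
contact_force: [2.0, -2.8, 3.7]
gripper_width: 0.007
grasp_force: 2.0
time: 19.85
tool_pos: [0.6662, 0.0624, 0.1843]
tool_rot: [-0.0, 0.673, 0.739, -0.0]
contact_force: [0.7, -2.3, 4.5]
gripper_width: 0.004
grasp_force: 2.0
time: 20.05
tool_pos: [0.6662, 0.0625, 0.1829]
tool_rot: [-0.0, 0.673, 0.739, -0.0]
contact_force: [-0.2, -2.7, 4.1]
gripper_width: -0.001
grasp_force: 1.9
```

```bash
python3 -m crank '[{"x":0,"y":0,"z":0.1,"turn":0},{"x":0,"y":0,"z":0,"turn":0}]'|sed -n '2p;4p'
python3 -m crank '[{"x":0,"y":0,"z":0.05,"turn":0},{"x":0,"y":0,"z":0,"turn":0}]'|sed -n '2p;4p'
python3 -m crank '[{"x":0,"y":0,"z":0.05,"turn":0},{"x":0,"y":0,"z":0,"turn":0}]'|sed -n '2p;4p'
```

```text
tool_pos: [0.6662, 0.0625, 0.1821]
contact_force: [-0.3, -3.8, 3.4]
tool_pos: [0.6663, 0.0624, 0.1815]
contact_force: [-0.1, -3.3, 3.0]
tool_pos: [0.6663, 0.0625, 0.1809]
contact_force: [-1.0, -3.0, 3.9]
```

```bash
for i in 1 ; do python3 -m crank '[{"x":0,"y":0,"z":0.05,"turn":0},{"x":0,"y":0,"z":0,"turn":0}]'|sed -n '2p;4p'; done
python3 -m crank '[{"x":0,"y":0,"z":0.05,"turn":0},{"x":0,"y":0,"z":0,"turn":0}]'|sed -n '2p;4p'
python3 -m crank '[{"x":0,"y":0,"z":0.05,"turn":0},{"x":0,"y":0,"z":0,"turn":0}]'|sed -n '2p;4p'
```

```text
tool_pos: [0.6664, 0.0624, 0.1804]
contact_force: [-1.1, -2.5, 3.2]
tool_pos: [0.6664, 0.0624, 0.18]
contact_force: [-0.8, -2.3, 4.4]
tool_pos: [0.6664, 0.0624, 0.1797]
contact_force: [-2.2, -2.9, 3.9]
```

```bash
python3 -m crank '[{"x":0,"y":0,"z":0.07,"turn":0},{"x":0,"y":0,"z":0,"turn":0}]'|sed -n '2p;4p'
python3 -m crank '[{"x":0,"y":0,"z":0.05,"turn":0},{"x":0,"y":0,"z":0,"turn":0}]'|sed -n '2p;4p'
python3 -m crank '[{"x":0,"y":0,"z":0.05,"turn":0},{"x":0,"y":0,"z":0,"turn":0}]'|sed -n '2p;4p'
```

```text
tool_pos: [0.6665, 0.0624, 0.1796]
contact_force: [-2.3, -3.3, 6.1]
tool_pos: [0.6665, 0.0624, 0.1795]
contact_force: [-3.6, -2.8, 7.8]
tool_pos: [0.6665, 0.0624, 0.1794]
contact_force: [-3.8, -3.0, 8.7]
```

```bash
python3 -m crank '[{"x":0,"y":0,"z":0.05,"turn":0},{"x":0,"y":0,"z":0,"turn":0}]'|sed -n '2p;4p'
python3 -m crank '[{"x":0,"y":0,"z":0.02,"turn":0},{"x":0,"y":0,"z":0,"turn":0},{"x":0,"y":0,"z":0,"turn":0}]'|sed -n '2p;4p'
```

```text
tool_pos: [0.6666, 0.0623, 0.1793]
contact_force: [-4.5, -2.6, 10.2]
tool_pos: [0.6666, 0.0623, 0.1792]
contact_force: [-5.0, -3.1, 10.7]
```

```bash
python3 -m crank '[{"x":0,"y":0,"z":-0.4,"turn":0},{"x":0.1,"y":0,"z":-0.8,"turn":0},{"x":0.2,"y":0,"z":-1,"turn":0},{"x":0.3,"y":0,"z":-1,"turn":0},{"x":0.35,"y":0,"z":-1,"turn":0}]'
python3 -m crank '[{"x":0.4,"y":0,"z":-1,"turn":0},{"x":0.45,"y":0,"z":-1,"turn":0},{"x":0.5,"y":0,"z":-1,"turn":0},{"x":0.55,"y":0,"z":-1,"turn":0},{"x":0.6,"y":0,"z":-0.9,"turn":0}]'
python3 -m crank '[{"x":0.65,"y":0,"z":-0.9,"turn":0},{"x":0.7,"y":0,"z":-0.8,"turn":0},{"x":0.75,"y":0,"z":-0.8,"turn":0},{"x":0.8,"y":0,"z":-0.8,"turn":0},{"x":0.7,"y":0,"z":-0.8,"turn":0}]'
python3 -m crank '[{"x":0.5,"y":0,"z":-1,"turn":0},{"x":0,"y":0,"z":-3,"turn":0},{"x":0,"y":0,"z":-4,"turn":0},{"x":0,"y":0,"z":-2,"turn":0},{"x":0,"y":0,"z":0,"turn":0}]'
```

```text
time: 22.85
tool_pos: [0.6655, 0.0728, 0.22]
tool_rot: [-0.0, 0.673, 0.739, 0.0]
contact_force: [-0.6, 1.7, 2.8]
gripper_width: -0.004
grasp_force: 1.1
time: 23.35
tool_pos: [0.6633, 0.0972, 0.2692]
tool_rot: [0.0, 0.674, 0.739, 0.0]
contact_force: [-0.1, 1.3, 1.5]
gripper_width: -0.0
grasp_force: 0.8
time: 23.85
tool_pos: [0.6598, 0.1334, 0.3097]
tool_rot: [-0.0, 0.673, 0.739, -0.0]
contact_force: [0.5, 0.6, 0.9]
gripper_width: 0.0
grasp_force: 0.7
time: 24.35
tool_pos: [0.6605, 0.1375, 0.4146]
tool_rot: [0.003, 0.674, 0.739, 0.003]
contact_force: [-0.1, -0.5, 0.8]
gripper_width: -0.003
grasp_force: 0.0
```

```bash
python3 -m crank '[{"x":0,"y":-4,"z":0,"turn":0},{"x":0,"y":-4,"z":0,"turn":0},{"x":0,"y":-4,"z":0,"turn":0},{"x":-4,"y":-4,"z":0,"turn":0},{"x":-4,"y":-4,"z":0,"turn":0}]'
python3 -m crank '[{"x":-5,"y":-3,"z":0,"turn":0},{"x":-5,"y":0,"z":0,"turn":0},{"x":-5,"y":0,"z":0,"turn":0},{"x":-4,"y":0,"z":0,"turn":0},{"x":0,"y":0,"z":0,"turn":0}]'
python3 - <<'E'
from h import *
p,d=manip.grab_frame("top");o=np.load("top0.npz")["p"]
df=cv2.morphologyEx((np.abs(p.astype(int)-o).max(2)>60).astype(np.uint8),cv2.MORPH_OPEN,np.ones((3,3)))
n,l,st,c=cv2.connectedComponentsWithStats(df)
for i in range(1,n):
    if st[i,4]>15: print(st[i],c[i].round(0))
hsv=cv2.cvtColor(p,cv2.COLOR_RGB2HSV)
m=cv2.inRange(hsv,(8,150,90),(18,255,255));m[:, :165]=0;m[:,260:]=0;m[:165]=0;m[230:]=0
pts=np.argwhere(m)[:,::-1]
r=cv2.minAreaRect(pts.astype(np.float32));b=cv2.boxPoints(r)
xh=np.array([-.0906,.9959]);yh=np.array([-.9959,-.0906])
for q in b:
    w=ray("top",*q,.02)[:2]-[.5392,.1827];print(q.round(1),"press",(w@xh).round(4),(w@yh).round(4))
sp,_=manip.grab_frame("side");so=np.load("side0.npz")["p"]
df=(np.abs(sp.astype(int)-so).max(2)>60)
print("side grip diff",df[200:232,245:275].mean())
E
```

```text
time: 24.85
tool_pos: [0.4742, 0.0492, 0.4072]
tool_rot: [-0.001, 0.673, 0.74, -0.001]
contact_force: [0.1, -0.3, 1.6]
gripper_width: 0.0
grasp_force: 0.0
time: 25.35
tool_pos: [0.4668, -0.1389, 0.4064]
tool_rot: [-0.002, 0.676, 0.737, -0.001]
contact_force: [0.2, 0.0, -0.3]
gripper_width: 0.006
grasp_force: 0.0
[  236   136   177   248 19606] [320. 257.]
[ 167  154  116  174 5809] [228. 246.]
[207 185  32  28 506] [224. 200.]
[199 191   7  14  57] [203. 198.]
[204 206   3   9  27] [205. 210.]
[173 213   9   7  32] [177. 216.]
[334 215  12   7  49] [340. 218.]
[ 25 233  18   9 119] [ 32. 238.]
[   0  258   40   81 2332] [ 18. 300.]
[  80  271   85   61 2752] [114. 306.]
[ 108  334   57   50 1524] [133. 359.]
[198 367  12  17 103] [204. 376.]
[170.2 186.7] press 0.0565 -0.0486
[234.  180.6] press -0.1348 -0.0509
[237.1 213.6] press -0.137 0.0489
[173.3 219.6] press 0.0515 0.0508
side grip diff 0.0
```

```bash
python3 -c "
from plant import manip
print(manip.job_done())"
```

```text
the job is handed in; nothing more can be done
None
```

I turned the tray end for end and slid it home against the stop, printed the blank card at about 10.7 N on the grip, let the lever back up, and handed the job in at about 25 s; I didn't look at the finished print, and the arm may have hidden some bottles in the final check.

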